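# Click the battery pack onto its charger

### The arm

A 6-joint arm with a two-finger parallel gripper is mounted at the origin on a cart in front of the work surface, level with it; the furniture and walls round the work are solid. World frame = base frame: x ahead of the robot, y to its left, z up, the work surface at z = 0. Lengths are in m, angles in degrees, forces in N, time in s.
With the tool pointing down it reaches from about 0.35 to 0.875 m from the base axis. Payload 15.5 kg.
Tool frame: the origin (TCP) lies on the centre line of the jaws, within the pads' length; the fingertips stand 17 mm ahead of it and the grasp point (between the pads) lies 2 mm behind it; x points along the fingers, y is the direction in which the jaws open and shut, and the axes are right-handed (so a half turn about x gives the same grasp; the last joint's range is limited). The gripper opens to 85 mm and grips with 20 to 120 N. Pads are 22 mm wide; open, the fingers measure 114 mm over their backs; the gripper's body (76 mm by 85 mm) begins 54 mm behind the grasp point. The pads swing forward as they close: fully open they stand 13 mm farther back than shut.
Start: joints at [69.414, 28.281, 77.091, -0, 74.628, -5.472], TCP at [0.163, 0.603, 0.248] pointing down, gripper open.
Joint ranges: [-166.48, 166.48], [-47.26, 123.95], [12.59, 153.08], [-70.14, 250.14], [6.76, 159.57], [-176.63, 176.63]. Speed limits (degrees/s): [108.29, 108.29, 147.25, 172.46, 172.46, 172.46].

### API

Orientations are given as [roll, pitch, yaw] about the fixed x, y, z axes, in that order (R = Rz(yaw) Ry(pitch) Rx(roll)).
In Python, from station import manip gives the robot as it stands.
- The arm moves only by the tool move_arm, never from a script. Its argument "commands" is a list of rows, each a list of 3 entries, a list of its own where there are three numbers: the shift along the tool's x, y, z in m, then the turn, a rotation vector about the tool's x, y, z in degrees, then the closure in counts, from 0 (fully open) to 255 (shut). A call has 1 to 8 rows; each row shifts and turns the commanded pose from where the row before left it, along the tool's axes as they then stand; what a row does not reach is not made up. A row lasts 1/10 s, in which the tool goes at most 50 mm and 8.59 degrees, less where a joint would pass 70% of its speed; a pose out of reach is approached as far as the arm can. A call with a gripper value outside its range is refused whole. The fingers move at their own pace and stop on an object; "squeeze" is the grip in N (left out, the last holds). Time passes only in rows, so rows that do not move let the fingers close. It gives the time, the measured TCP pose, the force and the opening at its end, in the units of the state.
- manip.sense(): the state, without advancing time (a new reading comes with each control period).
- manip.grab_frame(name): name is "scene" or "side" or "wrist"; returns a dict with "img" (480x640x3 uint8, red, green, blue), "fx", "fy", "cx", "cy" (pixels), "origin" and "attitude" of the camera in the world. Camera axes: x right, y down, z forward; pixel columns grow to the right and rows downward; lengths in m; the calibration is good to about 2 mm. A picture is of the moment at which its call begins. There is no depth.
- manip.close_job(): hands the job in, once; it reports no verdict.
Trained networks look in a picture, given as the dict that the camera call returned (one of the last four; its "shot" number tells which), for a name from the list of things; names that differ only in an ending like _2 or _b are one class to them, and where a whole thing is asked for, a point or a joint stands for the part that bears it (a point fixed in the world has none). Each returns a list of dicts, best first, with "score" (0 to 1); they miss things now and then, are a little off and sometimes report something else, mostly with a low value. They report only what shows in the picture. A call takes as long as a camera call.
- manip.silhouettes(picture, query): "pixels" (480x640 bool, what is visible of it) and "extent" ([left, top, right, bottom] in pixels, round what is visible of it).
- manip.spot_point(picture, query): "xy" ([column, row] in pixels: a listed point, or the origin of a listed thing).
The state is a dict: "time_s": time; "qpos": joint angles; "qd": joint speeds; "effort": joint torques, N m; "tool_pos": TCP position; "tool_rot": TCP orientation; "wrist_force": force on the tool from outside, world axes, zero at the start; "wrist_torque": the same for the moment, N m; "finger_gap": opening from 0.0 (shut) to 1.0 (fully open).
Only numpy, scipy, OpenCV 4.12 (cv2) and the standard library are available. Lean on these libraries where they do the work, as an engineer would, in place of code of your own. Each camera call takes 0.05 s, during which the arm holds its last target.

### The job

Put the smaller of the two battery packs on charge: set it on the open end of the charger's bed and slide it along under the two rails until it is fully home and the side detents have clicked into its notches, then let go. Leave the larger pack where it stands; it does not fit.

Things in the scene. Friction and masses are not known exactly. Their poses are not given: they have to be found in the camera images.
- battery_pack: Smaller battery pack, loose, upright, 0.25 kg: white block 52 (x) x 48 (y) mm centred on a grey foot plate 80 (x) x 64 (y) x 8 mm; 66 mm high in all. One notch 8 mm deep in the middle of each long side of the foot. Origin: centre of the underside; x along the 80 mm, z up; same after a half turn, either end may go in first. Grip the block's sides with the fingertips over 20 mm above the underside.
- large_pack: Larger battery pack, a bystander of the same look: white block 74 x 72 mm on a grey foot 104 x 92 x 8 mm, 66 mm high in all; too wide for the charger. Origin: centre of the underside, x along its length, z up.
- charger: Fixed grey tray, 260 x 116 mm (x -190 to +70), bed 12 mm above the worktop. Origin: on the worktop below home; pack home = its origin at x 0, y 0, z +12 mm, its x along the tray's. Pack slides to +x; end stop, 28 mm high, halts it at x = +2 mm. Sprung steel balls at x 0 poke 6 mm in from each side: about 5 to 15 N to pass, from 40 mm short of home; they drop into the notches in the last 10 mm.
- charger_mouth (a point): On the bed's top face at its open end, charger x = -135 mm, axes as the charger's: a pack set down centred here is clear of all rails. Flared guides, 12 mm high, run in from about 99 mm wide at charger x = -91; from x = -43 to +43 side walls stand 70 mm apart, their top lips 56 mm apart, 12 to 16 mm above the bed: the foot goes under the lips, the block between them.

How it is judged (in metres and radians):
At the end, for the whole second after the job is handed in: The smaller pack stands upright and at rest in the charger under the rails, held by the detents: its origin within 6 mm of home along and across the channel and within 6 mm of bed height, in line with the charger and upright to 10 degrees (x of battery_pack in the frame of charger between -0.006 and 0.006 m and y of battery_pack in the frame of charger between -0.006 and 0.006 m and z of battery_pack in the frame of charger between 0.006 and 0.018 m and angle between the x axis of battery_pack and the x axis of charger, either way round below 0.17 rad and angle between battery_pack's own z axis and vertical below 0.17 rad and linear speed of battery_pack below 0.02 m/s); the robot touches nothing.
It fails at once if the larger pack is moved by more than 30 mm (distance of large_pack from where it was at the start of the episode above 0.03 m).
It also fails if it takes over 42 s, if anything falls off the work surface, if the arm or the gripper's body presses on something with over 40 N, if the wrist force passes 120 N, or if a joint passes its speed limit or range.

## Working session

There is one attempt and no reset: what is moved stays moved. The work goes in short steps, Python scripts to look and compute and a tool call to move; the robot and the scene stay as the last step left them, time stands still between calls to the robot, and variables do not carry over. Pictures are saved under pics/ and viewed, and the job is handed in when it is done.

Besides the shell and the picture viewer there is one more tool, called after "Emit:" as name(argument=value, ...) on one line, values as JSON. move_arm: Moves the arm, as the interface text tells. Its arguments: {"type":"object","properties":{"commands":{"type":"array","items":{"type":"array"}},"squeeze":{"type":"number"}},"required":["commands"]}

```bash
mkdir -p pics; ls
cat > h.py <<'E'
import numpy as np, cv2
from scipy.spatial.transform import Rotation as R
from station import manip
def save(f,n):
    cv2.imwrite('pics/'+n+'.png',cv2.cvtColor(f['img'],cv2.COLOR_RGB2BGR))
def rot(f):
    a=np.array(f['attitude'],float)
    return a if a.shape==(3,3) else R.from_euler('xyz',a,degrees=True).as_matrix()
def ray(f,uv,z):
    d=rot(f)@np.array([(uv[0]-f['cx'])/f['fx'],(uv[1]-f['cy'])/f['fy'],1.])
    o=np.array(f['origin']); return o+d*(z-o[2])/d[2]
def proj(f,p):
    c=rot(f).T@(np.atleast_2d(p)-np.array(f['origin'])).T
    return np.stack([f['fx']*c[0]/c[2]+f['cx'],f['fy']*c[1]/c[2]+f['cy']],1)
E
python3 - <<'E'
from h import *
print(manip.sense())
for n in ['scene','side','wrist']:
    f=manip.grab_frame(n); save(f,n+'0'); print(n,f['origin'],f['attitude'],f['fx'],f['cx'],f['cy'])
    for q in ['battery_pack','large_pack','charger','charger_mouth']:
        r=manip.spot_point(f,q)
        print(q,[(x['xy'],round(x['score'],2), ray(f,x['xy'],0.012 if 'ch' in q and 'mouth' in q else 0).round(4)) for x in r[:3]])
E
```

```text
pics
{'time_s': 0.0, 'qpos': array([ 6.94153766e+01,  2.83164525e+01,  7.71280146e+01, -6.18385678e-04,
        7.46282398e+01, -5.47321243e+00]), 'qd': array([ 0.00646594,  0.06269455, -0.02499605, -0.0021507 ,  0.05686437,
        0.04069763]), 'effort': array([-5.24391115e-03, -8.82180762e+01, -3.83851254e+01, -6.65768675e-04,
        1.06868515e-02,  2.02456351e-05]), 'tool_pos': array([0.16282882, 0.60305832, 0.247678  ]), 'tool_rot': array([ -95.00350902,   89.92729063, -110.11475569]), 'wrist_force': array([0.32122596, 0.21407891, 0.64132171]), 'wrist_torque': array([ 0.04475337,  0.00933917, -0.02730793]), 'finger_gap': 1.002008671078411}
scene [0.19153345 0.55632578 0.78177607] [-1.40259801e+02 -5.72029620e-02 -1.42143890e+02] 578.8374322135236 315.28393153228086 240.34128286496616
battery_pack [([306.4, 296.9], 0.96, array([0.5279, 0.1459, 0.    ]))]
large_pack [([190.2, 381.2], 0.85, array([0.5698, 0.3661, 0.    ]))]
charger [([352.8, 186.0], 0.59, array([ 0.616 , -0.1076, -0.    ]))]
charger_mouth [([413.8, 200.1], 0.74, array([ 0.4999, -0.1364,  0.012 ]))]
side [0.66569197 0.50039508 0.76588428] [-148.60228029    0.21823993  165.56140908] 454.95204202040935 320.29860878759155 242.0063153519538
battery_pack [([345.1, 279.8], 0.64, array([0.5276, 0.1392, 0.    ]))]
large_pack [([361.1, 404.6], 0.81, array([0.5649, 0.3622, 0.    ]))]
charger [([267.3, 189.9], 0.64, array([ 0.6285, -0.1067,  0.    ]))]
charger_mouth [([317.7, 162.8], 0.82, array([ 0.5089, -0.1425,  0.012 ]))]
wrist [0.0921923  0.62289195 0.37378728] [1.63072967e+02 1.92563525e-02 7.49004822e+01] 412.98213003424377 316.7747267959054 243.1851900330234
battery_pack []
large_pack []
charger []
charger_mouth []
```

View pics/scene0.png

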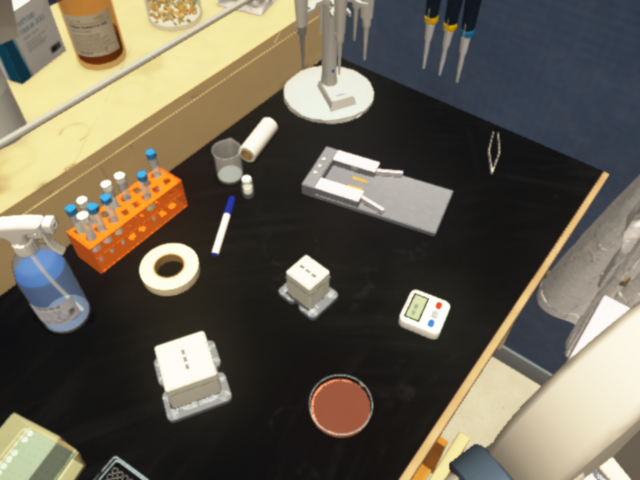

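View pics/side0.png

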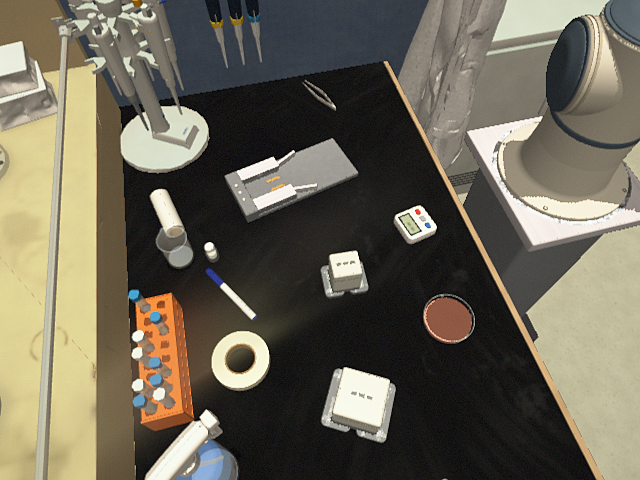

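```bash
cat > fit.py <<'E'
from h import *
from scipy.optimize import minimize
def box(x0,x1,y0,y1,z0,z1): return np.array([[x,y,z] for x in(x0,x1) for y in (y0,y1) for z in (z0,z1)],float)
PACK=[box(-.04,.04,-.032,.032,0,.008),box(-.026,.026,-.024,.024,.008,.066)]
LARGE=[box(-.052,.052,-.046,.046,0,.008),box(-.037,.037,-.036,.036,.008,.066)]
CH=[box(-.19,.07,-.058,.058,0,.012),box(.044,.07,-.05,.05,.012,.028)]
def mask(f,model,p,s=4):
    m=np.zeros((480*s,640*s),np.uint8); c,sn=np.cos(p[2]),np.sin(p[2])
    z=p[3] if len(p)>3 else 0
    for b in model:
        w=np.stack([p[0]+c*b[:,0]-sn*b[:,1],p[1]+sn*b[:,0]+c*b[:,1],b[:,2]+z],1)
        h=cv2.convexHull(((proj(f,w)+.5)*s-.5).astype(np.float32))
        cv2.fillConvexPoly(m,np.round(h).astype(np.int32),1)
    return cv2.resize(m.astype(np.float32),(640,480),interpolation=cv2.INTER_AREA)
def fit(views,model,p0):
    def cost(q):
        t=0
        for f,px in views:
            m=mask(f,model,[q[0],q[1],q[2]]); t+=1-np.minimum(m,px).sum()/np.maximum(m,px).sum()
        return t/len(views)
    best=None
    for y in p0[2]:
        r=minimize(cost,[p0[0],p0[1],y],method='Nelder-Mead',options=dict(initial_simplex=np.array([[p0[0],p0[1],y],[p0[0]+.01,p0[1],y],[p0[0],p0[1]+.01,y],[p0[0],p0[1],y+.2]]),xatol=1e-5,fatol=1e-5))
        if best is None or r.fun<best.fun: best=r
    return best.x,best.fun
E
python3 - <<'E'
from fit import *
fs=[manip.grab_frame(n) for n in ['scene','side']]
for q,M,c in [('battery_pack',PACK,(.528,.143)),('large_pack',LARGE,(.567,.364)),('charger',CH,(.625,-.105))]:
    v=[]
    for f in fs:
        r=manip.silhouettes(f,q); print(q,[(round(x['score'],2),x['extent']) for x in r[:3]])
        if r: v.append((f,r[0]['pixels'].astype(np.float32)))
    ys=np.radians([0,45,90,135]) if q!='charger' else [0.2,-.2,0.5]
    for vv in [v]+[[a] for a in v]:
        p,e=fit(vv,M,(*c,ys)); print(q,p[:2].round(4),np.degrees(p[2]).round(2),round(e,3))
for f,n,(a,b,c,d) in [(fs[0],'sc',(270,130,470,320)),(fs[1],'sd',(210,120,380,300))]:
    g=cv2.resize(f['img'][b:d,a:c],None,fx=3.5,fy=3.1,interpolation=cv2.INTER_CUBIC)
    cv2.imwrite(f'pics/z_{n}.png',g[...,::-1]); print(g.shape)
E
```

```text
battery_pack [(0.79, [279.6, 256.2, 339.3, 320.6])]
battery_pack [(0.96, [319.8, 251.6, 369.3, 296.0]), (0.73, [224.7, 139.3, 359.2, 223.7])]
battery_pack [0.5297 0.1413] -4.4 0.078
battery_pack [0.5274 0.142 ] -4.63 0.053
battery_pack [0.5305 0.14  ] 175.42 0.066
large_pack [(0.8, [153.9, 331.6, 231.4, 422.3])]
large_pack [(0.82, [323.3, 364.9, 393.5, 444.1])]
large_pack [0.5688 0.3624] 150.01 0.056
large_pack [0.5671 0.3635] 149.19 0.056
large_pack [0.5694 0.3621] -30.05 0.038
charger [(0.83, [302.8, 147.9, 452.2, 235.9])]
charger [(0.77, [224.6, 140.3, 359.6, 222.7])]
charger [ 0.6282 -0.1074] 12.74 0.056
charger [ 0.627  -0.1051] 13.18 0.053
charger [ 0.6299 -0.1079] 12.78 0.047
(589, 700, 3)
(558, 595, 3)
```

View pics/z_sc.png

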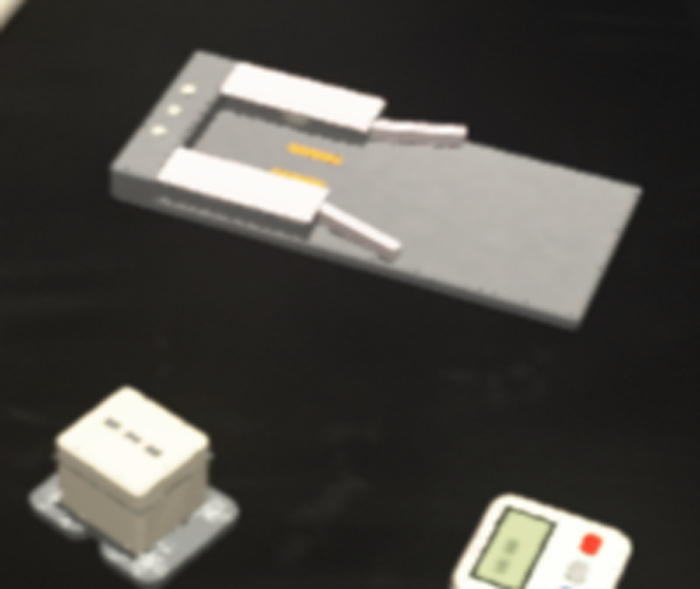

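View pics/z_sd.png

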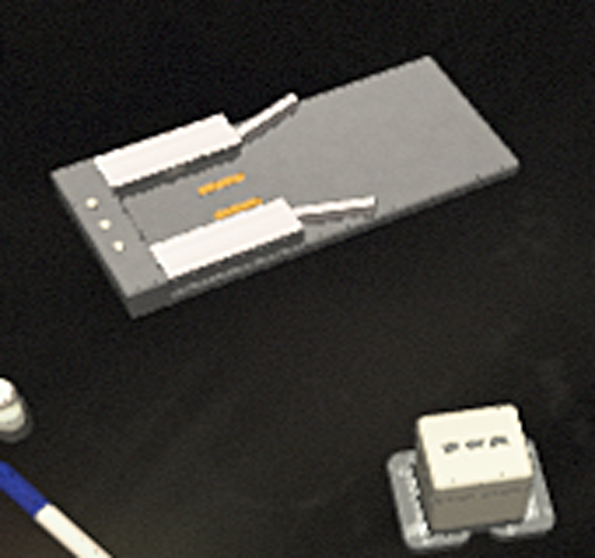

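```bash
cat > plan.py <<'E'
from h import *
def down(yaw): # tool x=-z; tool y = at world angle yaw
    x=np.array([0,0,-1.]);y=np.array([np.cos(yaw),np.sin(yaw),0]);return np.stack([x,y,np.cross(x,y)],1)
def cur():
    s=manip.sense(); return np.array(s['tool_pos']),R.from_euler('xyz',s['tool_rot'],degrees=True).as_matrix(),s
def delta(p,Rm,tp,tyaw):
    T=down(tyaw); rv=np.degrees(R.from_matrix(Rm.T@T).as_rotvec()); return Rm.T@(np.array(tp)-p),rv
E
python3 - <<'E'
from plan import *
from fit import *
p,Rm,s=cur(); print(Rm.round(3)); print(np.degrees(np.arctan2(Rm[1,1],Rm[0,1])))
for y in (85.5,-94.5):
    print(y,*[a.round(4) for a in delta(p,Rm,[.528,.1415,.16],np.radians(y))])
CH2=[box(-.19,.07,-.058,.058,0,.012),box(.043,.07,-.058,.058,.012,.028)]
# block inner rails from -43..43, y 28..~50
CH2+= [box(-.043,.043,a,b,.012,.028) for a,b in((.028,.05),(-.05,-.028))]
fs=[manip.grab_frame(n) for n in ['scene','side']]
v=[(f,manip.silhouettes(f,'charger')[0]['pixels'].astype(np.float32)) for f in fs]
for vv in [v]+[[a] for a in v]:
    q,e=fit(vv,CH2,(.628,-.106,[.2,.25])); print(q[:2].round(4),np.degrees(q[2]).round(2),round(e,3))
E
```

```text
[[ 0.     0.261  0.965]
 [ 0.     0.965 -0.261]
 [-1.     0.     0.   ]]
74.88505182096723
85.5 [ 0.0883 -0.3507  0.4729] [-1.06149e+01  1.20000e-03 -1.70000e-03]
-94.5 [ 0.0883 -0.3507  0.4729] [ 1.693851e+02 -2.500000e-03 -1.700000e-03]
[ 0.6278 -0.1063] 13.43 0.041
[ 0.6268 -0.1059] 13.19 0.037
[ 0.6286 -0.1074] 13.45 0.032
```

Emit:
move_arm(commands=[[[0.005, -0.025, 0.034], [-1.3, 0, 0], 0], [[0.005, -0.025, 0.034], [-1.3, 0, 0], 0], [[0.005, -0.025, 0.034], [-1.3, 0, 0], 0], [[0.005, -0.025, 0.034], [-1.3, 0, 0], 0], [[0.005, -0.025, 0.034], [-1.3, 0, 0], 0], [[0.005, -0.025, 0.034], [-1.3, 0, 0], 0], [[0.005, -0.025, 0.034], [-1.3, 0, 0], 0], [[0.005, -0.025, 0.034], [-1.3, 0, 0], 0]], squeeze=80)

```text
time_s: 2.15
tool_pos: [0.3944, 0.3559, 0.2083]
tool_rot: [42.3, 90.0, 37.7]
wrist_force: [0.8, 1.4, -0.2]
finger_gap: 1.002
```

Run:
```python
from plan import *
p,Rm,s=cur(); print(p,np.degrees(np.arctan2(Rm[1,1],Rm[0,1])),s['qpos'])
print(*[a.round(4) for a in delta(p,Rm,[.515,.1415,.17],np.radians(85.5))])
```

```text
[0.39441278 0.35592264 0.2082904 ] 85.34665935403332 [ 3.56216337e+01  2.34008603e+01  9.32351228e+01  9.87707366e-04
  6.33393918e+01 -4.97254660e+01]
[ 0.0383 -0.2039  0.1376] [-0.1533  0.0182 -0.0166]
```

Emit:
move_arm(commands=[[[0.005, -0.034, 0.023], [0, 0, 0], 0], [[0.005, -0.034, 0.023], [0, 0, 0], 0], [[0.005, -0.034, 0.023], [0, 0, 0], 0], [[0.005, -0.034, 0.023], [0, 0, 0], 0], [[0.005, -0.034, 0.023], [0, 0, 0], 0], [[0.005, -0.034, 0.023], [0, 0, 0], 0], [[0, 0, 0], [0, 0, 0], 0], [[0, 0, 0], [0, 0, 0], 0]])

```text
time_s: 2.95
tool_pos: [0.5144, 0.1419, 0.1781]
tool_rot: [165.4, 90.0, 160.5]
wrist_force: [0.5, 0.5, 0.0]
finger_gap: 1.001
```

Run:
```python
from fit import *
from plan import *
f=manip.grab_frame('wrist'); save(f,'w1')
p,Rm,s=cur(); print(p,s['time_s'],s['wrist_force'])
r=manip.silhouettes(f,'battery_pack'); print([(x['score'],x['extent']) for x in r])
if r:
    q,e=fit([(f,r[0]['pixels'].astype(np.float32))],PACK,(.528,.1415,[-.08,.1])); print(q,np.degrees(q[2]),e)
```

```text
[0.51398653 0.14264103 0.17825233] 3.0 [ 0.45136801  0.465514   -0.10628608]
[(0.82, [273.9, 188.8, 362.5, 309.3])]
[ 0.52979646  0.14000131 -0.08421331] -4.8250675192877175 0.04852581024169922
```

View pics/w1.png

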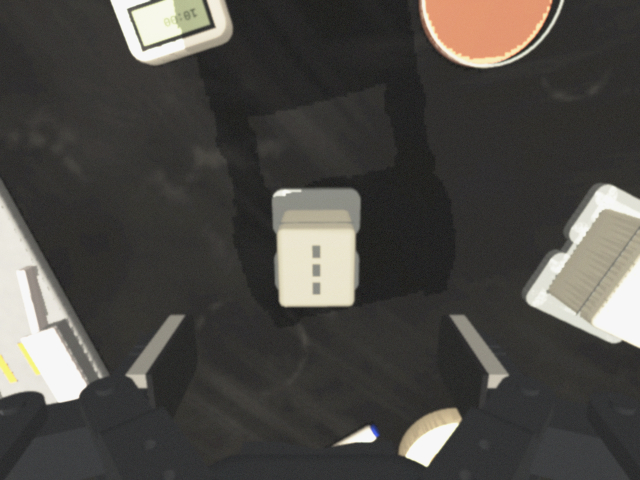

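Emit:
move_arm(commands=[[[0.02, -0.001, 0.015], [0, 0, 0], 0], [[0.035, 0, 0], [0, 0, 0], 0], [[0.035, 0, 0], [0, 0, 0], 0], [[0.026, 0, 0], [0, 0, 0], 0], [[0.014, 0, 0], [0, 0, 0], 0], [[0.006, 0, 0], [0, 0, 0], 0], [[0, 0, 0], [0, 0, 0], 0], [[0, 0, 0], [0, 0, 0], 0]])

```text
time_s: 3.85
tool_pos: [0.5293, 0.1409, 0.0431]
tool_rot: [14.5, 89.9, 9.9]
wrist_force: [-0.2, -0.1, 0.5]
finger_gap: 0.999
```

Run:
```python
from plan import *
f=manip.grab_frame('wrist'); save(f,'w2')
p,Rm,s=cur(); print(p,s['time_s'],s['wrist_force'])
f=manip.grab_frame('side'); cv2.imwrite('pics/sd2.png',cv2.resize(f['img'][180:330,240:440],None,fx=4,fy=4)[...,::-1])
```

```text
[0.52946304 0.1407818  0.04323615] 3.9 [-0.04099637  0.18110107  0.07937765]
```

View pics/w2.png

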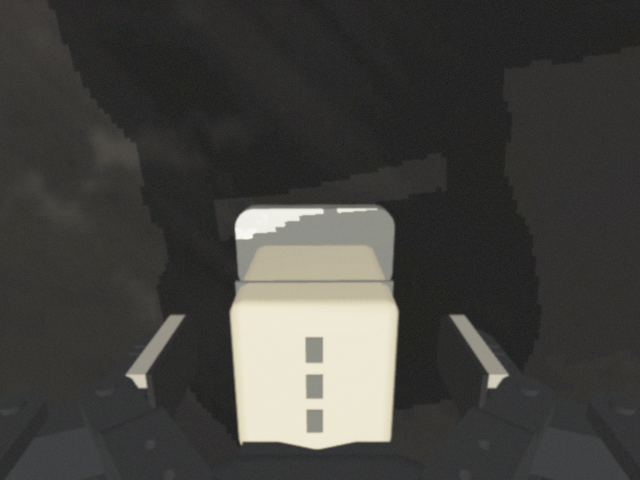

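View pics/sd2.png

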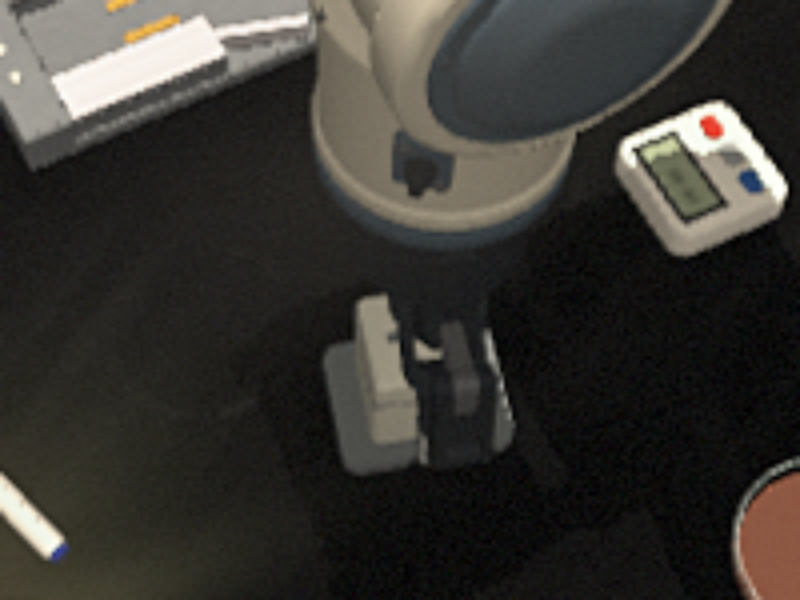

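Emit:
move_arm(commands=[[[0.004, 0, 0], [0, 0, 0], 0], [[0, 0, 0], [0, 0, 0], 60], [[0, 0, 0], [0, 0, 0], 255], [[0, 0, 0], [0, 0, 0], 255], [[0, 0, 0], [0, 0, 0], 255], [[0, 0, 0], [0, 0, 0], 255], [[0, 0, 0], [0, 0, 0], 255], [[0, 0, 0], [0, 0, 0], 255]], squeeze=80)

```text
time_s: 4.75
tool_pos: [0.5291, 0.1403, 0.0386]
tool_rot: [8.4, 90.0, 3.6]
wrist_force: [-0.5, -0.3, 5.7]
finger_gap: 0.548
```

Run:
```python
from fit import *
from plan import *
p,Rm,s=cur(); print(p,np.degrees(np.arctan2(Rm[1,1],Rm[0,1])),s['time_s'],s['wrist_force'],s['finger_gap']*85)
f=manip.grab_frame('wrist'); save(f,'w3')
```

```text
[0.5291161  0.1403337  0.03858482] 85.28466747450747 4.75 [-0.53953757 -0.32424682  5.71355065] 46.604054862825755
```

View pics/w3.png

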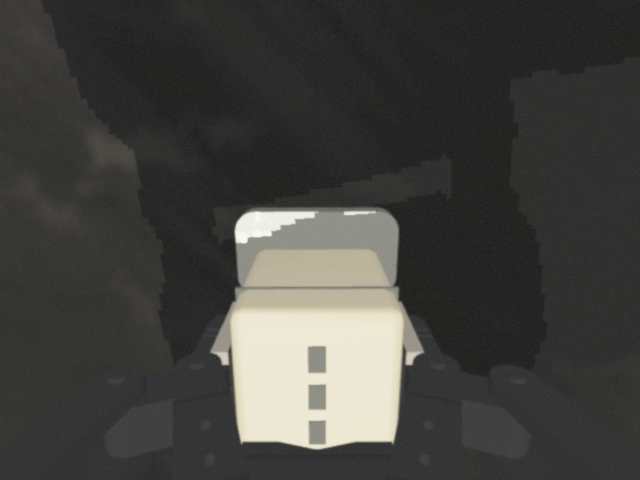

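Run:
```python
from fit import *
from plan import *
f=manip.grab_frame('wrist'); p,Rm,s=cur()
for uv,z in [((317,208.5),.008),((317,250),.058),((317,290),.066)]:
    w=ray(f,uv,z); print(uv,w.round(4),(Rm.T@(w-p)).round(4))
for dx in (-.003,0,.003):
    c,sn=np.cos(-.082),np.sin(-.082)
    pc=np.array([.5291+dx*c,.1403+dx*sn])
    pts=[(-.04,0,.008),(-.04,.032,.004),(-.026,0,.066),(-.026,.024,.066),(.026,.024,.066)]
    print(dx,proj(f,[[pc[0]+c*a-sn*b,pc[1]+sn*a+c*b,z] for a,b,z in pts]).round(1).tolist())
```

```text
(317, 208.5) [0.4894 0.1439 0.008 ] [ 0.0306  0.0003 -0.0398]
(317, 250) [0.4901 0.1438 0.058 ] [-0.0194  0.0003 -0.0391]
(317, 290) [0.4983 0.1431 0.066 ] [-0.0274  0.0003 -0.0309]
-0.003 [[316.1, 200.4], [397.7, 198.4], [315.8, 296.9], [408.6, 296.9], [397.2, 458.7]]
0 [[316.1, 208.1], [397.3, 205.9], [315.8, 307.5], [407.9, 307.5], [396.6, 466.8]]
0.003 [[316.1, 215.7], [396.9, 213.4], [315.8, 317.9], [407.1, 317.9], [396.1, 474.8]]
```

Emit:
move_arm(commands=[[[-0.015, 0, 0], [0, 0, 0], 255], [[-0.025, 0, 0], [0, 0, 0], 255], [[-0.025, 0, 0], [0, 0, 0], 255], [[0, 0, 0], [0, 0, 0], 255]])

```text
time_s: 5.25
tool_pos: [0.5304, 0.1406, 0.1058]
tool_rot: [13.2, 89.8, 8.5]
wrist_force: [0.5, -0.4, -2.9]
finger_gap: 0.551
```

Run:
```python
from fit import *
from plan import *
p,Rm,s=cur(); print(p,s['time_s'],s['wrist_force'],s['finger_gap']*85)
f=manip.grab_frame('wrist'); save(f,'w4')
ch=np.array([.6277,-.1064]);y=np.radians(13.4)
m=ch-.135*np.array([np.cos(y),np.sin(y)]); print(m,[a.round(4) for a in delta(p,Rm,[*m,.1],y+np.pi/2)])
```

```text
[0.53042071 0.14056896 0.10579912] 5.25 [ 0.49298564 -0.42796391 -2.9238211 ] 46.80200661196982
[ 0.49637526 -0.13768597] [array([ 0.0055, -0.2801, -0.0111]), array([-1.8115e+01,  2.4370e-01, -1.7600e-02])]
```

View pics/w4.png

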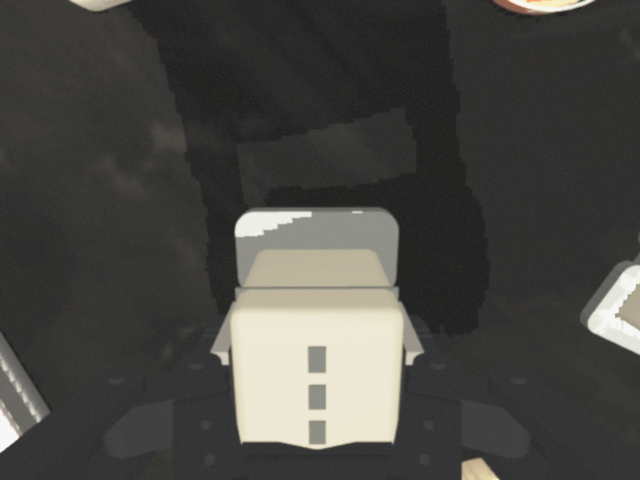

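Emit:
move_arm(commands=[[[0, -0.03, -0.006], [-2.3, 0, 0], 255], [[0, -0.035, -0.007], [-2.3, 0, 0], 255], [[0, -0.035, -0.007], [-2.3, 0, 0], 255], [[0, -0.035, -0.007], [-2.3, 0, 0], 255], [[0, -0.035, -0.007], [-2.3, 0, 0], 255], [[0, -0.035, -0.007], [-2.3, 0, 0], 255], [[0, -0.035, -0.007], [-2.3, 0, 0], 255], [[0, -0.03, -0.006], [-2.0, 0, 0], 255]])

```text
time_s: 6.1
tool_pos: [0.49, -0.1327, 0.1021]
tool_rot: [146.5, 89.9, 159.9]
wrist_force: [0.5, 0.1, -2.9]
finger_gap: 0.553
```

Emit:
move_arm(commands=[[[0, 0, 0], [0, 0, 0], 255], [[0, 0, 0], [0, 0, 0], 255]])

```text
time_s: 6.3
tool_pos: [0.4902, -0.1315, 0.1022]
tool_rot: [141.5, 89.9, 154.7]
wrist_force: [-0.0, 0.8, -1.8]
finger_gap: 0.551
```

Run:
```python
from fit import *
from plan import *
p,Rm,s=cur(); print(p,np.degrees(np.arctan2(Rm[1,1],Rm[0,1])),s['time_s'],s['wrist_force'],s['finger_gap']*85)
f=manip.grab_frame('wrist'); save(f,'w5')
ch=np.array([.6277,-.1064]);y=np.radians(13.4)
m=ch-.135*np.array([np.cos(y),np.sin(y)]); print(m,[a.round(4) for a in delta(p,Rm,[*m,.0506],y+np.pi/2)])
# expected charger corners in wrist
c,sn=np.cos(y),np.sin(y)
print(proj(f,[[ch[0]+c*a-sn*b,ch[1]+sn*a+c*b,.012] for a,b in((-.19,.058),(-.19,-.058))]).round(1))
for n in('scene','side'):
    f=manip.grab_frame(n); save(f,n+'5')
```

```text
[ 0.4902438  -0.13151973  0.10219166] 103.27492045565788 6.3 [-0.01772353  0.78370578 -1.79192366] 46.80916598570775
[ 0.49637526 -0.13768597] [array([ 0.0516, -0.0075,  0.0046]), array([-0.125 , -0.0817, -0.0652])]
[[414.5 163.9]
 [189.8 164.3]]
```

View pics/w5.png

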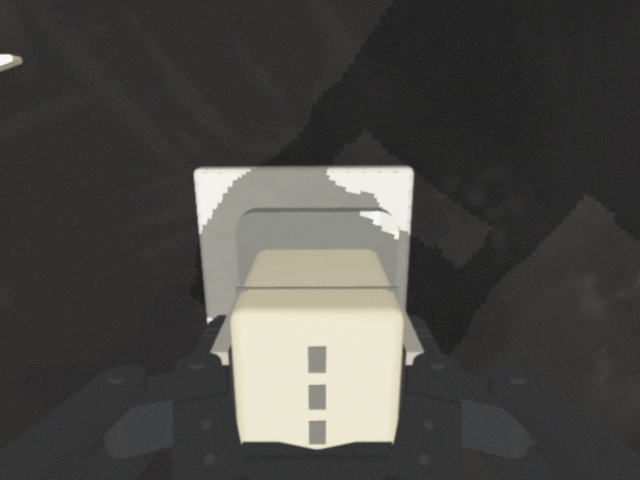

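View pics/side5.png

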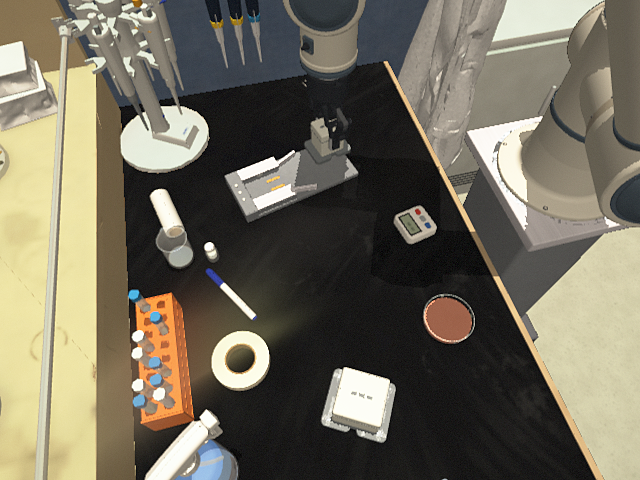

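View pics/scene5.png

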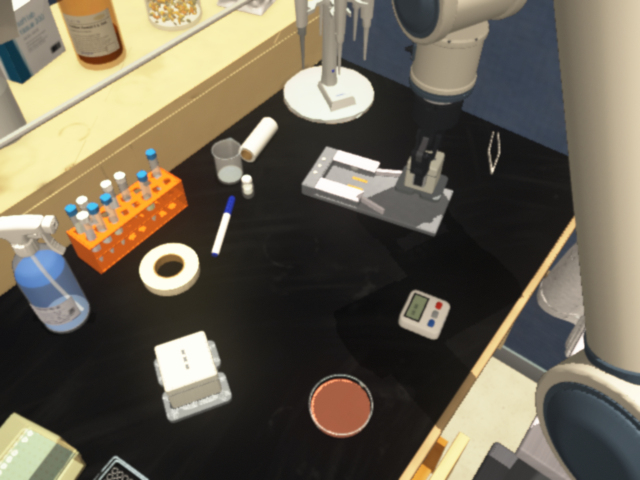

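Run:
```python
from fit import *
from plan import *
f=manip.grab_frame('wrist'); im=cv2.GaussianBlur(f['img'],(3,3),0).astype(float).mean(2)
ch=np.array([.6277,-.1064]);y=np.radians(13.4);c,sn=np.cos(y),np.sin(y)
def loc(w): d=w[:2]-ch; return np.array([c*d[0]+sn*d[1],-sn*d[0]+c*d[1]])
def sub(prof,o):
    g=np.abs(np.diff(prof));i=g.argmax();k=slice(max(i-2,0),i+3);return o+.5+(np.arange(len(g))[k]*g[k]).sum()/g[k].sum()
for r in (175,180,190,200,220,240,260,280,300):
    l=sub(im[r,170:225],170); rr=sub(im[r,400:435],400)
    print(r,round(l,1),round(rr,1),loc(ray(f,(l,r),.012)).round(4),loc(ray(f,(rr,r),.012)).round(4))
for q in range(205,411,25):
    t=sub(im[150:190,q],150); print(q,round(t,1),loc(ray(f,(q,t),.012)).round(4))
```

```text
175 191.6 411.3 [-0.1837 -0.0567] [-0.1837  0.0578]
180 192.3 411.1 [-0.1811 -0.0566] [-0.1811  0.0579]
190 193.3 410.4 [-0.1758 -0.0565] [-0.1759  0.0578]
200 194.3 409.6 [-0.1705 -0.0565] [-0.1705  0.0578]
220 195.7 408.4 [-0.1596 -0.0566] [-0.1596  0.0578]
240 197.6 407.3 [-0.1484 -0.0566] [-0.1484  0.058 ]
260 199.5 406.2 [-0.1368 -0.0564] [-0.1368  0.0581]
280 201.4 404.8 [-0.1249 -0.0564] [-0.1249  0.0581]
300 203.4 403.5 [-0.1126 -0.0562] [-0.1127  0.0581]
205 166.2 [-0.1882 -0.0494]
230 165.6 [-0.1885 -0.0364]
255 164.6 [-0.189  -0.0235]
280 164.6 [-0.1891 -0.0105]
305 164.6 [-0.1891  0.0024]
330 164.8 [-0.189   0.0153]
355 164.8 [-0.189   0.0283]
380 164.8 [-0.189   0.0412]
405 164.8 [-0.189   0.0542]
```

```bash
cat >> plan.py <<'E'
CH=np.array([.6284,-.1050]);CY=np.radians(13.6)
def cstat(tx=None,z=.0506):
    p,Rm,s=cur(); c,sn=np.cos(CY),np.sin(CY); d=p[:2]-CH
    print('t',s['time_s'],'local x,y mm',(1e3*(c*d[0]+sn*d[1])).round(1),(1e3*(-sn*d[0]+c*d[1])).round(1),'z',p[2].round(4),'yaw',(np.degrees(np.arctan2(Rm[1,1],Rm[0,1]))-90-13.6).round(2),
     'F local',np.round([c*s['wrist_force'][0]+sn*s['wrist_force'][1],-sn*s['wrist_force'][0]+c*s['wrist_force'][1],s['wrist_force'][2]],1),'T',np.round(s['wrist_torque'],2),'gap',round(s['finger_gap']*85,1))
    if tx is not None:
        t=CH+tx*np.array([c,sn]); print([a.round(4) for a in delta(p,Rm,[*t,z],CY+np.pi/2)])
E
python3 -c "
from plan import *
cstat(-.135)"
```

```text
t 6.5 local x,y mm -139.8 7.8 z 0.1029 yaw -0.16 F local [ 0.4  0.6 -3.2] T [-0.01  0.03 -0.01] gap 47.0
[array([ 0.0523, -0.0078,  0.0048]), array([-0.1625, -0.0393, -0.0329])]
```

Emit:
move_arm(commands=[[[0.01, -0.008, 0.005], [-0.2, 0, 0], 255], [[0.02, 0, 0], [0, 0, 0], 255], [[0.012, 0, 0], [0, 0, 0], 255], [[0.006, 0, 0], [0, 0, 0], 255], [[0.002, 0, 0], [0, 0, 0], 255], [[0, 0, 0], [0, 0, 0], 255]])

```text
time_s: 7.1
tool_pos: [0.4977, -0.1378, 0.0532]
tool_rot: [149.4, 90.0, 163.0]
wrist_force: [-0.7, 0.3, -2.5]
finger_gap: 0.552
```

```bash
python3 -c "
from plan import *
cstat(-.135)
f=manip.grab_frame('wrist'); save(f,'w6')"
```

```text
t 7.1 local x,y mm -134.7 -1.1 z 0.0532 yaw -0.0 F local [-0.6  0.5 -2.5] T [ 0.02 -0.05 -0.05] gap 46.9
[array([ 0.0026,  0.0011, -0.0003]), array([-0.0049, -0.013 , -0.0077])]
```

View pics/w6.png

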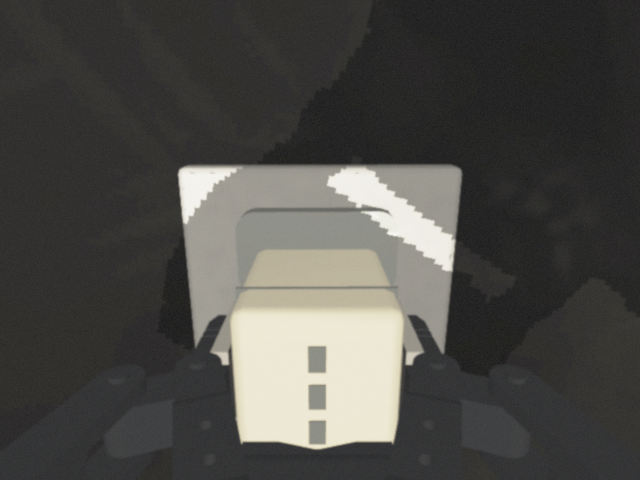

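Emit:
move_arm(commands=[[[0.001, 0.001, 0], [0, 0, 0], 255], [[0.0015, 0, 0], [0, 0, 0], 255], [[0, 0, 0], [0, 0, 0], 255]])

```text
time_s: 7.45
tool_pos: [0.4975, -0.1369, 0.0509]
tool_rot: [-33.4, 90.0, -19.8]
wrist_force: [-0.4, -0.3, -3.5]
finger_gap: 0.555
```

```bash
python3 -c "
from plan import *
cstat(-.08)"
```

```text
t 7.45 local x,y mm -134.7 -0.2 z 0.0509 yaw -0.01 F local [-0.4 -0.2 -3.5] T [ 0.02 -0.06  0.01] gap 47.2
[array([0.0003, 0.0002, 0.0547]), array([-0.0122,  0.0095,  0.0062])]
```

Not yet in contact; feel for the bed in small steps.

Emit:
move_arm(commands=[[[0.001, 0, 0], [0, 0, 0], 255], [[0, 0, 0], [0, 0, 0], 255]])

```text
time_s: 7.65
tool_pos: [0.4975, -0.1369, 0.0506]
tool_rot: [-36.1, 90.0, -22.5]
wrist_force: [-4.3, 1.6, 16.6]
finger_gap: 0.554
```

Emit:
move_arm(commands=[[[0.001, 0, 0], [0, 0, 0], 255], [[0, 0, 0], [0, 0, 0], 255]])

```text
time_s: 7.85
tool_pos: [0.4976, -0.1369, 0.0505]
tool_rot: [-36.4, 89.9, -22.8]
wrist_force: [-8.8, 3.1, 40.8]
finger_gap: 0.547
```

Emit:
move_arm(commands=[[[-0.0018, 0, 0], [0, 0, 0], 255], [[0, 0, 0.012], [0, 0, 0], 255], [[0, 0, 0.012], [0, 0, 0], 255], [[0, 0, 0.012], [0, 0, 0], 255], [[0, 0, 0], [0, 0, 0], 255]])

```text
time_s: 8.35
tool_pos: [0.535, -0.1282, 0.0506]
tool_rot: [-30.0, 89.9, -16.3]
wrist_force: [4.5, 1.3, 4.8]
finger_gap: 0.551
```

```bash
python3 -c "
from plan import *
cstat(-.06)"
```

```text
t 8.35 local x,y mm -96.3 -0.6 z 0.0506 yaw 0.03 F local [4.6 0.2 4.8] T [ 0.23 -0.57 -0.08] gap 46.9
[array([0.0001, 0.0006, 0.0363]), array([0.0335, 0.1186, 0.0683])]
```

Emit:
move_arm(commands=[[[0, 0.0005, 0.008], [0, 0, 0], 255], [[0, 0, 0.008], [0, 0, 0], 255], [[0, 0, 0.007], [0, 0, 0], 255], [[0, 0, 0], [0, 0, 0], 255]])

```text
time_s: 8.75
tool_pos: [0.5556, -0.1224, 0.0506]
tool_rot: [-21.8, 89.9, -8.2]
wrist_force: [2.5, 1.1, 2.9]
finger_gap: 0.553
```

```bash
python3 -c "
from plan import *
cstat(-.05)
for n in('scene','side'):
    f=manip.grab_frame(n); a,b=(290,120) if n=='scene' else (200,100)
    cv2.imwrite('pics/z7'+n+'.png',cv2.resize(f['img'][b:b+130,a:a+180],None,fx=4,fy=4,interpolation=cv2.INTER_CUBIC)[...,::-1])
"
```

```text
t 8.75 local x,y mm -74.8 0.2 z 0.0506 yaw 0.0 F local [2.7 0.5 2.9] T [ 0.29 -0.33 -0.02] gap 47.0
[array([ 0.    , -0.0003,  0.0248]), array([0.0029, 0.0494, 0.0197])]
```

View pics/z7scene.png

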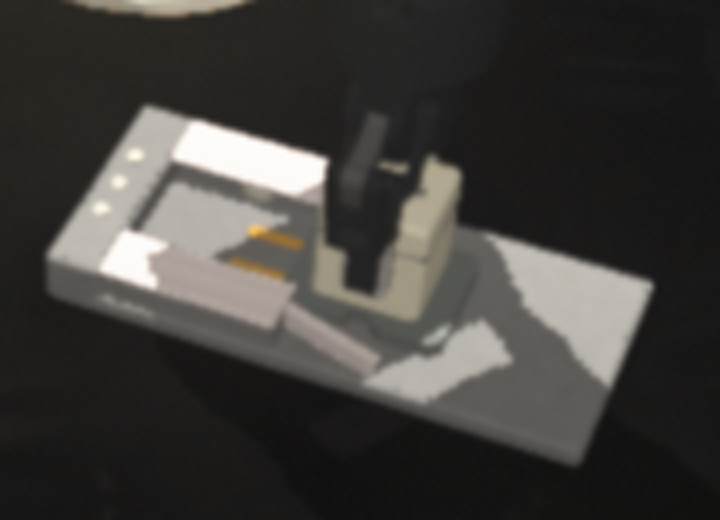

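View pics/z7side.png

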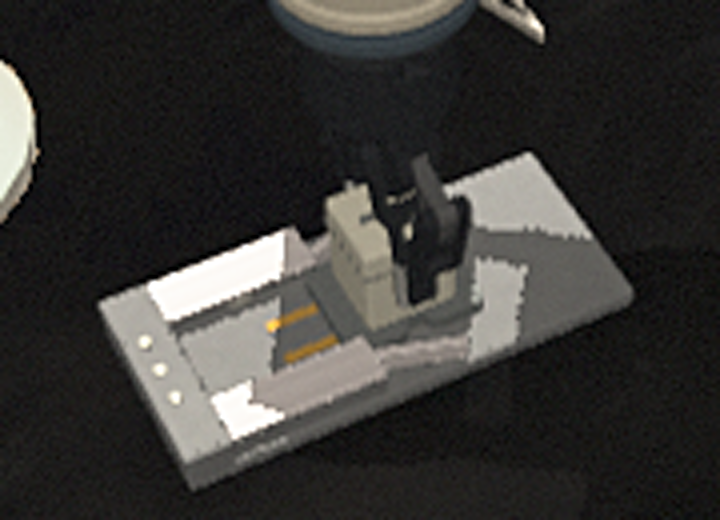

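Emit:
move_arm(commands=[[[0, 0, 0.006], [0, 0, 0], 255], [[0, 0, 0.006], [0, 0, 0], 255], [[0, 0, 0.006], [0, 0, 0], 255], [[0, 0, 0.006], [0, 0, 0], 255], [[0, 0, 0], [0, 0, 0], 255]])

```text
time_s: 9.35
tool_pos: [0.5782, -0.1168, 0.0506]
tool_rot: [25.2, 90.0, 38.8]
wrist_force: [2.0, 2.6, 3.8]
finger_gap: 0.554
```

```bash
python3 -c "
from plan import *
cstat(-.02)"
```

```text
t 9.35 local x,y mm -51.6 0.3 z 0.0506 yaw -0.01 F local [2.6 2.  3.8] T [ 0.42 -0.3  -0.03] gap 47.1
[array([-0.    , -0.0003,  0.0316]), array([-0.0137,  0.0037, -0.0017])]
```

Emit:
move_arm(commands=[[[0, 0, 0.006], [0, 0, 0], 255], [[0, 0, 0.006], [0, 0, 0], 255], [[0, 0, 0.005], [0, 0, 0], 255], [[0, 0, 0], [0, 0, 0], 255]])

```text
time_s: 9.75
tool_pos: [0.5935, -0.113, 0.0506]
tool_rot: [164.6, 89.9, 178.1]
wrist_force: [-5.5, -0.5, 9.7]
finger_gap: 0.555
```

```bash
python3 -c "
from plan import *
cstat(-.01)"
```

```text
t 9.75 local x,y mm -35.8 0.5 z 0.0506 yaw -0.01 F local [-5.5  0.8  9.7] T [-0.14  0.71  0.01] gap 47.1
[array([-0.    , -0.0005,  0.0258]), array([-0.0101, -0.1129, -0.0312])]
```

Entering the detents (about 5–8 N). Continue to x ≈ −8.

Emit:
move_arm(commands=[[[0, 0, 0.006], [0, 0, 0], 255], [[0, 0, 0.006], [0, 0, 0], 255], [[0, 0, 0.006], [0, 0, 0], 255], [[0, 0, 0.006], [0, 0, 0], 255], [[0, 0, 0], [0, 0, 0], 255]])

```text
time_s: 10.25
tool_pos: [0.6179, -0.1073, 0.0506]
tool_rot: [-134.2, 90.0, -120.6]
wrist_force: [-1.3, 0.3, 7.1]
finger_gap: 0.554
```

```bash
python3 -c "
from plan import *
cstat(0)
f=manip.grab_frame('wrist'); save(f,'w8')"
```

```text
t 10.25 local x,y mm -10.8 0.2 z 0.0506 yaw -0.01 F local [-1.2  0.6  7.1] T [ 0.23  0.15 -0.03] gap 47.1
[array([ 0.    , -0.0002,  0.0108]), array([-0.0122, -0.0043,  0.0044])]
```

View pics/w8.png

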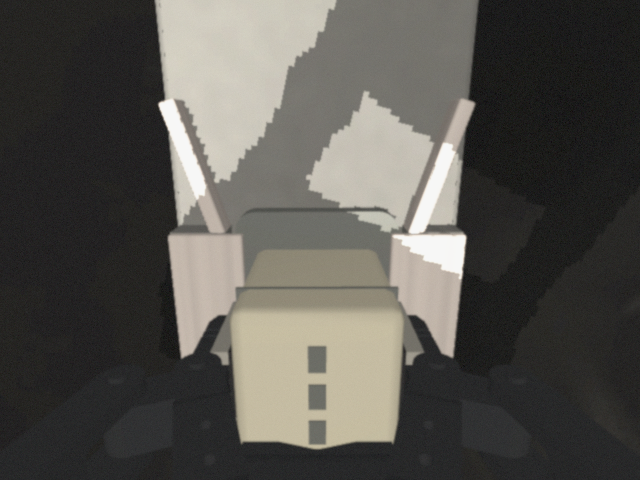

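Emit:
move_arm(commands=[[[0, 0, 0.004], [0, 0, 0], 255], [[0, 0, 0.003], [0, 0, 0], 255], [[0, 0, 0.003], [0, 0, 0], 255], [[0, 0, 0], [0, 0, 0], 255]])

```text
time_s: 10.7
tool_pos: [0.6271, -0.105, 0.0506]
tool_rot: [168.9, 90.0, -177.5]
wrist_force: [-2.7, -0.7, 7.1]
finger_gap: 0.551
```

```bash
python3 -c "
from plan import *
cstat(0)"
```

```text
t 10.7 local x,y mm -1.3 0.3 z 0.0506 yaw -0.01 F local [-2.8 -0.   7.1] T [-0.02  0.31 -0.03] gap 46.9
[array([-0.    , -0.0003,  0.0013]), array([-0.0139, -0.0482, -0.0095])]
```

Emit:
move_arm(commands=[[[0, 0, 0.001], [0, 0, 0], 255], [[0, 0, 0.001], [0, 0, 0], 255], [[0, 0, 0], [0, 0, 0], 255]])

```text
time_s: 11.0
tool_pos: [0.6285, -0.1046, 0.0506]
tool_rot: [164.3, 89.9, 177.9]
wrist_force: [-6.2, -0.3, 9.1]
finger_gap: 0.56
```

Emit:
move_arm(commands=[[[0, 0, 0.001], [0, 0, 0], 255], [[0, 0, 0.0005], [0, 0, 0], 255], [[0, 0, 0], [0, 0, 0], 255]])

```text
time_s: 11.3
tool_pos: [0.6297, -0.1043, 0.0506]
tool_rot: [166.9, 89.9, -179.5]
wrist_force: [-7.9, -2.1, 10.5]
finger_gap: 0.551
```

```bash
python3 -c "
from plan import *
cstat(0)
f=manip.grab_frame('wrist'); save(f,'w9')"
```

```text
t 11.3 local x,y mm 1.4 0.4 z 0.0506 yaw -0.02 F local [-8.2 -0.2 10.5] T [-0.41  1.04 -0.01] gap 46.8
[array([ 0.    , -0.0004, -0.0014]), array([-0.016 , -0.115 , -0.0267])]
```

View pics/w9.png

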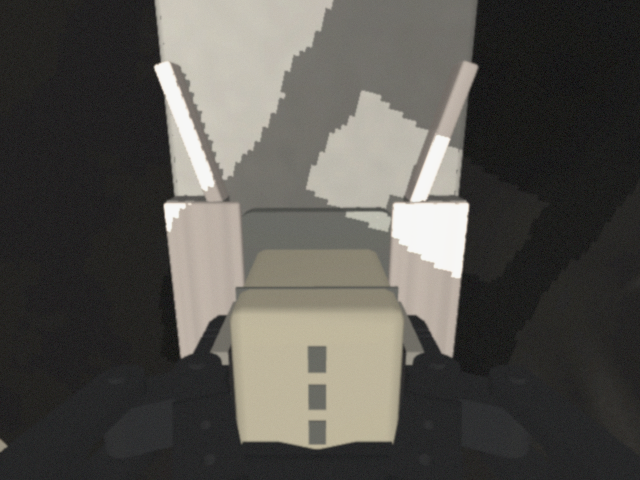

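Run:
```python
from plan import *
f=manip.grab_frame('wrist'); cv2.imwrite('pics/z9.png',cv2.resize(f['img'][180:320,150:490],None,fx=2.3,fy=2.3,interpolation=cv2.INTER_CUBIC)[...,::-1])
c,sn=np.cos(CY),np.sin(CY)
def loc(w): d=w[:2]-CH; return (1e3*np.array([c*d[0]+sn*d[1],-sn*d[0]+c*d[1]])).round(1)
for uv,z in [((200,199),.028),((200,203),.028),((430,199),.028),((430,203),.028),((317,209),.020)]: print(uv,loc(ray(f,uv,z)))
im=f['img'].astype(int).mean(2)
print(im[190:215,200].round(),im[190:215,440].round(),im[200:220,310].round())
```

```text
(200, 199) [-43.6 -42.1]
(200, 203) [-42.2 -42.2]
(430, 199) [-43.6  41.5]
(430, 203) [-42.1  41.6]
(317, 209) [-38.2   0.4]
[193. 193. 195. 192. 181. 148. 107.  86.  85.  86.  97. 112. 136. 156.
 170. 177. 180. 181. 179. 177. 181. 179. 180. 181. 180.] [188. 188. 189. 185. 174. 143. 103.  89.  88.  93. 115. 149. 182. 227.
 243. 246. 246. 247. 247. 246. 247. 247. 246. 246. 247.] [108. 111. 108. 109. 109. 108. 106.  97.  81.  78.  79.  86.  99. 105.
 106. 104. 106. 108. 107. 102.]
```

View pics/z9.png

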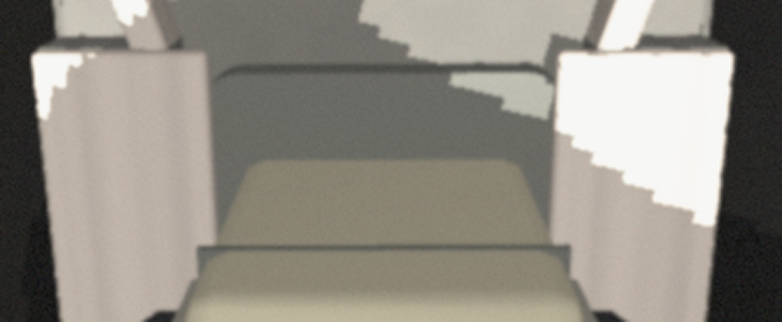

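Emit:
move_arm(commands=[[[0, 0, -0.001], [0, 0, 0], 255], [[0, 0, 0], [0, 0, 0], 80], [[0, 0, 0], [0, 0, 0], 40], [[0, 0, 0], [0, 0, 0], 0], [[0, 0, 0], [0, 0, 0], 0], [[0, 0, 0], [0, 0, 0], 0]])

```text
time_s: 12.0
tool_pos: [0.63, -0.1043, 0.0505]
tool_rot: [138.1, 90.0, 151.7]
wrist_force: [0.3, -0.5, -0.2]
finger_gap: 1.003
```

Run:
```python
from plan import *
cstat(0)
f=manip.grab_frame('wrist'); save(f,'w10')
```

```text
t 12.0 local x,y mm 1.7 0.3 z 0.0505 yaw -0.01 F local [ 0.1 -0.5 -0.2] T [ 0.04  0.02 -0.01] gap 85.2
[array([-0.0001, -0.0003, -0.0017]), array([-0.0131, -0.0022, -0.002 ])]
```

View pics/w10.png

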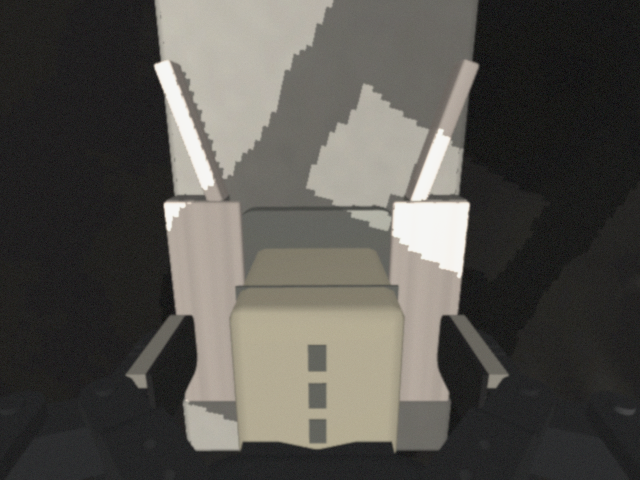

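Emit:
move_arm(commands=[[[-0.015, 0, 0], [0, 0, 0], 0], [[-0.025, 0, 0], [0, 0, 0], 0], [[-0.035, 0, 0], [0, 0, 0], 0], [[-0.035, 0, 0], [0, 0, 0], 0], [[-0.035, 0, 0], [0, 0, 0], 0], [[-0.02, 0, -0.02], [0, 0, 0], 0], [[0, 0, -0.03], [0, 0, 0], 0], [[0, 0, -0.03], [0, 0, 0], 0]])

```text
time_s: 12.85
tool_pos: [0.5517, -0.1232, 0.2174]
tool_rot: [-33.1, 89.9, -19.5]
wrist_force: [-0.2, -0.5, -0.3]
finger_gap: 1.002
```

Run:
```python
from fit import *
from plan import *
cstat(0)
c,sn=np.cos(CY),np.sin(CY)
P=CH
TOP=[box(-.026,.026,-.024,.024,0,.058)]
for n in('scene','side','wrist'):
    f=manip.grab_frame(n); save(f,n+'11')
    a,b=(290,120) if n=='scene' else (200,100)
    if n!='wrist': cv2.imwrite('pics/z11'+n+'.png',cv2.resize(f['img'][b:b+130,a:a+180],None,fx=4,fy=4,interpolation=cv2.INTER_CUBIC)[...,::-1])
    for q in ('battery_pack','large_pack'):
        for x in manip.spot_point(f,q)[:1]:
            w=ray(f,x['xy'],.012 if q[0]=='b' else 0); d=w[:2]-CH
            print(n,q,round(x['score'],2),w.round(4),(1e3*np.array([c*d[0]+sn*d[1],-sn*d[0]+c*d[1]])).round(1) if q[0]=='b' else '')
```

```text
t 12.85 local x,y mm -78.8 0.3 z 0.2174 yaw 0.02 F local [-0.3 -0.4 -0.3] T [-0.02 -0.01 -0.01] gap 85.1
[array([ 1.67e-01, -1.00e-04,  7.85e-02]), array([0.0162, 0.1199, 0.0781])]
scene battery_pack 0.76 [ 0.6264 -0.1025  0.012 ] [-1.4  2.9]
scene large_pack 0.62 [0.5711 0.3642 0.    ] 
side battery_pack 0.71 [ 0.6324 -0.1099  0.012 ] [ 2.7 -5.7]
side large_pack 0.93 [0.5659 0.3576 0.    ] 
wrist battery_pack 0.87 [ 0.6283 -0.1058  0.012 ] [-0.3 -0.8]
```

View pics/z11scene.png

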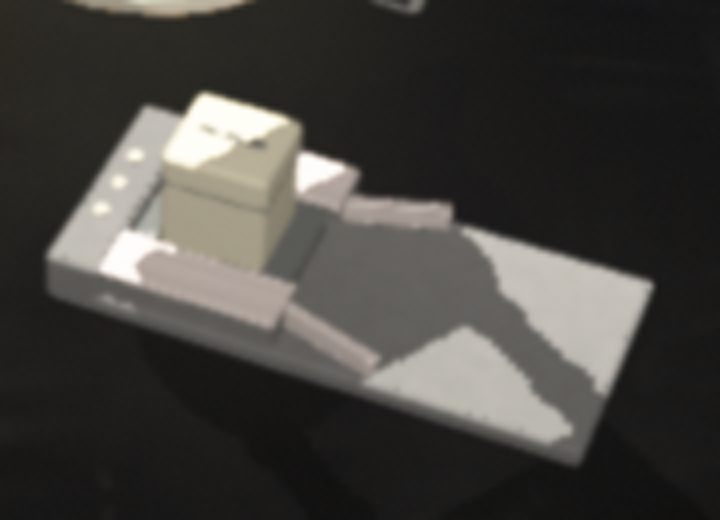

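View pics/wrist11.png

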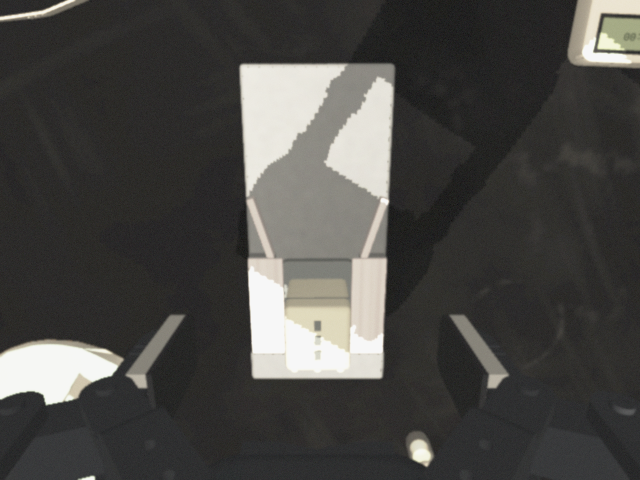

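```bash
python3 -c "
from plan import *
cstat(); print(manip.close_job())"
```

```text
t 13.3 local x,y mm -77.7 0.3 z 0.2156 yaw 0.01 F local [ 0.1 -0.2 -0.2] T [-0.02 -0.04 -0.04] gap 84.6
the job is handed in; nothing more can be done
None
```

The smaller pack is in the charger under the rails, at the home position. I gripped it by the block, set it on the open end of the bed and slid it in. I then opened the gripper, backed away and handed the job in at 13.3 s. The larger pack was not touched.

**Detents:** the force along the slide was about 5.5 N going into the detents and dropped to about 1 N near x = −11 mm. It climbed to about 8 N over the last 3 mm. That fits the balls sitting in the notches, but I did not push hard enough to prove contact with the end stop.

**Position before release:** from the wrist camera and the arm reading, the pack was at about x = +1.4 mm and y within 0.5 mm of home, in line with the charger.

**After release:**
- The wrist camera put the pack at x = −0.3, y = −0.8 mm. The pictures show it upright between the rails.
- The scene camera's network gave (−1.4, +2.9) mm and the side camera's gave (+2.7, −5.7) mm. They disagree by several mm, though both are within the limits. I trust the wrist camera and the arm reading more: the channel leaves only about 3 mm of play each way.
- Both cameras put the larger pack within about 6 mm of where it started, which is detector scatter.
- The wrist force was near zero at hand-in and the gripper was clear of everything.

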